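# Hold a cell pressed in the sprung V-cradle of a cell tester

## Task

Pull the brown insulating divider up out of the cell tester's V-cradle and stand it on edge in the empty slot of the slotted rack, let go of it there. Then take the cell from its rest, lay it centred along the V of the cradle and press it down so that it bears on both copper strips and the sprung cradle sinks by more than half of its travel; finish while still holding it pressed down like that. Leave the jar, the screwdriver and the spare divider in the rack where they are.

Things in the scene. Friction and masses are not known exactly. Their poses are not given: they have to be found in the camera images.
- divider_center (a point): Centre of the divider, a loose brown board 8 mm thick (x), 60 mm long (y), 70 mm tall (z, up), 45 g. It starts upright in the 10 mm wide relief slot at the bottom of the cradle's V, foot 29 mm and top 99 mm above the table, x and y along the tester's. Pinch it across its thickness near the top: the cheeks beside it are 56 mm high, so keep fingertips above 58 mm there.
- divider: The same divider; origin at the centre of its foot, 35 mm below its centre.
- free_slot (a point): Centre of the floor of the rack's empty slot, 8 mm above the table; a divider in it stands with its foot on this floor. The slot is 11.5 mm wide (x), 50 mm long (y), 22 mm deep, its mouth 30 mm above the table. Axes as the rack's: y along the slot, z up. The 60 mm divider overhangs at both ends.
- rack: Slotted rack, a fixed aluminium block 104 mm (x) by 50 mm (y) by 30 mm high with two parallel slots along its y, at x = -32 mm (empty) and x = +32 mm (the spare divider stands in it); origin at the table below its centre.
- tester: Cell tester, fixed, beige; origin at the table below the middle of the cradle. A foot 56 mm (x) by 60 mm (y) by 22 mm high under the cradle; a flat meter box behind it up to 36 mm high, over x = 24 to 124 mm and y = -32 to 32 mm. Axes x across the groove (towards the meter), y along the groove.
- cradle_seat (a point): Where the cell's centre lies when seated: 58 mm above the table with the cradle up; sinks with it. y along the groove, x across, z up. The cradle is a grey V-block 28 mm long (y), 40 mm wide (x), 56 mm high, with a 90 degree V lined by two copper strips and a relief slot below. The cell overhangs it by 12 mm at each end, with free room there down to the foot, 22 mm above the table.
- cradle (a joint): Downward travel of the sprung cradle, 0 (up) to 0.010 m (stop). A net force of about 8 N starts it moving and about 14 N brings it to the stop (0.6 N per mm). The weight of the cell alone does not move it.
- strip_near (a point): Copper contact strip on the -x flank of the V, 28 mm long, 15.5 mm wide, sloping at 45 degrees; this point in the middle of its face. It moves with the cradle.
- strip_far (a point): The same on the +x flank of the V.
- cell: The cell: a loose grey-sleeved steel cylinder with flat ends, 26 mm in diameter, 52 mm long, 70 g; origin at its centre, y along its axis (x and z turn as it rolls). It starts lying level in its rest, its centre 23 mm above the table. It can be gripped from above by its two flat ends (52 mm apart); either end may go either way.
- rest: Beige rest of the cell, fixed, 44 mm (x) by 28 mm (y, along the cell) with its floor 10 mm and its two ribs along the sides of the cell 16 mm above the table; origin at the table below its centre. The cell overhangs it by 12 mm at each end.
- spare_center (a point): Bystander: centre of the spare divider, like the other but 50 mm tall, standing in the rack's +x slot, its top 58 mm above the table.
- jar: Bystander: closed jar, 48 mm in diameter, 60 mm high, loose; origin at the centre of its underside.
- screwdriver: Bystander: loose screwdriver, 170 mm long, lying on the table.
Things that resemble listed ones, but are neither listed nor needed, are in the scene too. Of the things that look like the rack, the larger one is meant. Leave any blue look-alike of the divider alone.

How it is judged:
On the way, in this order (a step that is already met when the one before it is completed fails the run):
1. the divider stands on edge in the empty slot of the rack, let go (x of divider_center in the frame of free_slot between -0.008 and 0.008 m and y of divider_center in the frame of free_slot between -0.018 and 0.018 m and z of divider_center in the frame of free_slot between 0.028 and 0.039 m and angle between divider_center's own z axis and vertical below 0.22 rad and contact force between the fingers and divider below 0.1 N), for 0.2 s.
2. the cell lies in the V on both strips and is held pressed so that the cradle has sunk by more than 4.5 mm (contact force between cell and strip_near_face above 2 N and contact force between cell and strip_far_face above 2 N and value of joint cradle above 0.0045 m and angle between the y axis of cell and the y axis of cradle_seat, either way round below 0.09 rad and x of cell in the frame of cradle_seat between -0.003 and 0.003 m and y of cell in the frame of cradle_seat between -0.008 and 0.008 m and z of cell in the frame of cradle_seat between -0.003 and 0.003 m and contact force between the fingers and cell above 2 N), for 0.2 s.
At the end, for the whole second after the job is handed in: Divider released in the empty slot: foot within 4 mm of its floor, 8 mm across, 18 mm along, 0.22 rad of upright. Fingers press the cell: over 2 N from them and on each strip, cradle down over 4.5 mm, cell within 0.09 rad of the groove, 8 mm of its middle, 3 mm of its seat across and in height (all of step 1 and all of step 2); the arm keeps its last pose, push and grip.
It fails at once if the jar is disturbed (moved more than 20 mm) (distance of jar from where it was at the start of the episode above 0.02 m).
It fails at once if the screwdriver is disturbed (moved more than 20 mm) (distance of screwdriver from where it was at the start of the episode above 0.02 m).
It fails at once if the spare divider is disturbed (moved more than 20 mm) (distance of spare_center from where it was at the start of the episode above 0.02 m).
It also fails if it takes over 64 s, if anything falls off the work surface, if the arm or the gripper's body presses on something with over 40 N, if the wrist force passes 120 N, or if a joint passes its speed limit or range.

## Robot

A 7-joint arm with a two-finger parallel gripper is mounted at the origin on the work surface. World frame = base frame: x ahead of the robot, y to its left, z up, the work surface at z = 0. Lengths are in m, angles in rad, forces in N, time in s.
With the tool pointing down it reaches from about 0.4 to 0.85 m from the base axis. Payload 10.4 kg.
Tool frame: the origin (TCP) lies at the very end of the fingers, on their centre line; the grasp point (between the pads) lies 19 mm behind it; z points along the fingers, y is the line along which they close (so a half turn about z gives the same grasp; the last joint's range is limited). The gripper opens to 87 mm and grips with 3 to 60 N. Pads are 19 mm wide; open, the fingers measure 117 mm over their backs; the gripper's body (75 mm by 190 mm) begins 51 mm behind the grasp point.
Start: joints at [1.245, 0.332, -0.065, 1.46, 0.022, 1.35, -0.088], TCP at [0.186, -0.597, 0.223] pointing down, gripper open.
Joint ranges: [-2.6, 2.6], [-0.5, 2.12], [-1.47, 1.34], [0.16, 2.42], [-1.27, 4.41], [0.06, 2.06], [-2.6, 2.6]. Speed limits (rad/s): [2.22, 2.22, 2.79, 2.79, 3.14, 3.14, 3.14].

## Interface

Orientations are given as a unit quaternion [x, y, z, w].
In Python, from bench import * gives the robot as it stands.
- The arm moves only by the tool step_arm, never from a script. Its arguments are lists of equal length, an entry for each row: "delta_pos": the shift along the world's x, y, z in units of 25 mm (1.0 is 25 mm), a list of three; "turn": the turn about the world's z in units of 0.12 rad (1.0 is 0.12 rad). In form: {"delta_pos": [[tx, ty, tz], ...], "turn": [turn, ...]}. A call has 1 to 12 rows; each row shifts and turns the commanded pose from where the row before left it; what a row does not reach is not made up. A row lasts 1/10 s, in which the tool goes at most 50 mm and 8.59 degrees, less where a joint would pass 70% of its speed; a pose out of reach is approached as far as the arm can. A call with a number of a shift or a turn outside -1 to 1 is refused whole. A call with a gripper value outside its range is refused whole. "grip" is the closure, from 0 (fully open) to 1 (shut), set as the call begins (left out, the last holds). The fingers move at their own pace and stop on an object; "newtons" is the grip in N (left out, the last holds). Time passes only in rows, so rows that do not move let the fingers close. It gives the time, the measured TCP pose, the force, the opening and the grip force at its end, in the units of the state.
- read_state(): the state, without advancing time (a new reading comes with each control period).
- camera(name): name is "scene" or "top"; returns a dict with "image" (480x640x3 uint8, red, green, blue), "z_map" (480x640 float32, m along the optical axis (not along the pixel's ray), 0 where there is no reading), "mtx" (3x3 intrinsics, pixels), "view" (4x4, takes a point from world to camera coordinates). Camera axes: x right, y up, looking along -z (the intrinsics and any distortion apply to the point x, -y, -z); pixel columns grow to the right and rows downward; lengths in m; the calibration is good to about 2 mm. A picture is of the moment at which its call begins.
- close_job(): hands the job in; it is judged then, once.
The state is a dict: "time": time; "joint_positions": joint angles; "joint_vel": joint speeds; "joint_torque": joint torques, N m; "ee_pos": TCP position; "eef_rot": TCP orientation; "ft_force": force on the tool from outside, world axes, zero at the start; "torque": the same for the moment, N m; "width": finger opening in m; "grip_force": force on a finger pad.
Only numpy, scipy, OpenCV 4.12 (cv2) and the standard library are available. Lean on these libraries where they do the work, as an engineer would, in place of code of your own. Each camera call takes 0.05 s, during which the arm holds its last target. There are 200 camera calls.

## Working session

There is one attempt and no reset: what is moved stays moved. The work goes in short steps, Python scripts to look and compute and a tool call to move; the robot and the scene stay as the last step left them, time stands still between calls to the robot, and variables do not carry over. Pictures are saved under pics/ and viewed, at most 10 in all, crops included, and the job is handed in when it is done.

Besides the shell and the picture viewer there is one more tool, called after "Request:" as name([rows], argument=value, ...), one row to a line, values as JSON. step_arm: Moves the arm, as the interface text tells. Shifts and turns lie within -1 to 1; 1 stands for 25 mm of shift or 0.12 rad of turn. Its arguments: {"type":"object","properties":{"delta_pos":{"type":"array"},"turn":{"type":"array"},"grip":{"type":"number"},"newtons":{"type":"number"}},"required":["delta_pos","turn"]}

```bash
mkdir -p pics; cat > h.py <<'E'
from bench import *
import numpy as np, cv2
def shot(n,f=None):
    c=camera(n); np.savez(f'/tmp/{n}.npz',**c)
    if f: cv2.imwrite(f'pics/{f}.png',c['image'][:,:,::-1])
    return c
def pts(c):
    v,u=np.mgrid[0:480,0:640]; K=c['mtx']; z=c['z_map']
    p=np.stack([(u-K[0,2])/K[0,0]*z,-(v-K[1,2])/K[1,1]*z,-z,np.ones_like(z)],-1)
    return (p@np.linalg.inv(c['view']).T)[...,:3]
def ray(c,u,v,h):
    K=c['mtx'];T=np.linalg.inv(c['view'])
    d=T[:3,:3]@[(u-K[0,2])/K[0,0],-(v-K[1,2])/K[1,1],-1]; o=T[:3,3]
    return o+d*(h-o[2])/d[2]
E
python3 - <<'E'
from h import *
for n in('top','scene'):
    c=shot(n,n+'0'); print(c['mtx'],c['view'],[k for k in c])
print(read_state())
E
```

```text
[[612.588967     0.         313.02616845]
 [  0.         612.588967   245.86901166]
 [  0.           0.           1.        ]] [[ 0.02004221 -0.99977045  0.00757311  0.01768979]
 [ 0.98673419  0.02100027  0.16098018 -0.51946137]
 [-0.16110226  0.00424625  0.98692858 -1.04830473]
 [ 0.          0.          0.          1.        ]] ['image', 'z_map', 'mtx', 'view']
[[570.36110954   0.         316.98247572]
 [  0.         570.36110954 236.02478085]
 [  0.           0.           1.        ]] [[ 0.50659953  0.86194555 -0.02016883 -0.30629279]
 [-0.59345551  0.36557576  0.71705294  0.24266425]
 [ 0.62543383 -0.35128938  0.69672685 -1.56327591]
 [ 0.          0.          0.          1.        ]] ['image', 'z_map', 'mtx', 'view']
{'time': 0.1, 'joint_positions': array([ 1.24539608,  0.33280799, -0.06473962,  1.46085228,  0.0215866 ,
        1.34993167, -0.08849398]), 'joint_vel': array([-0.00158611, -0.0011829 , -0.00083318, -0.00361609,  0.00073537,
       -0.00097868,  0.00044664]), 'joint_torque': array([ 2.58762797e-03, -6.24547076e+01,  2.52448255e-02, -3.90718246e+01,
       -6.14331407e-02,  3.65387800e-02,  7.46418164e-05]), 'ee_pos': array([ 0.18628762, -0.59621729,  0.22183645]), 'eef_rot': array([ 9.88556169e-01,  1.50851833e-01, -1.15264766e-04, -6.41906627e-04]), 'ft_force': array([ 0.17507979, -0.91583678,  0.04317614]), 'torque': array([-0.01822941, -0.00473648,  0.01605257]), 'grip_force': 0.0, 'width': 0.08695015377582771}
```

View pics/top0.png

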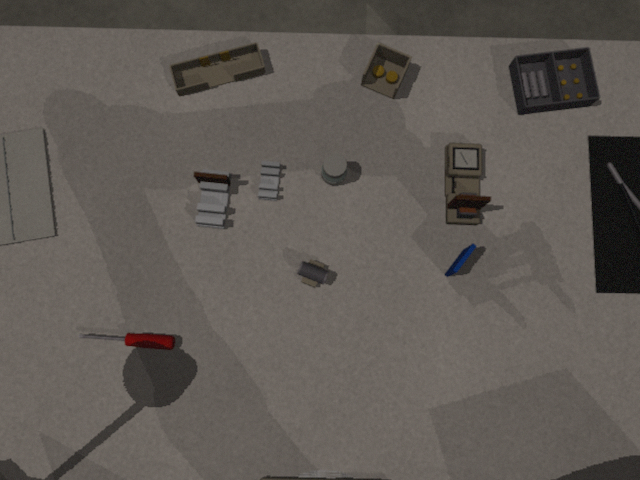

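View pics/scene0.png

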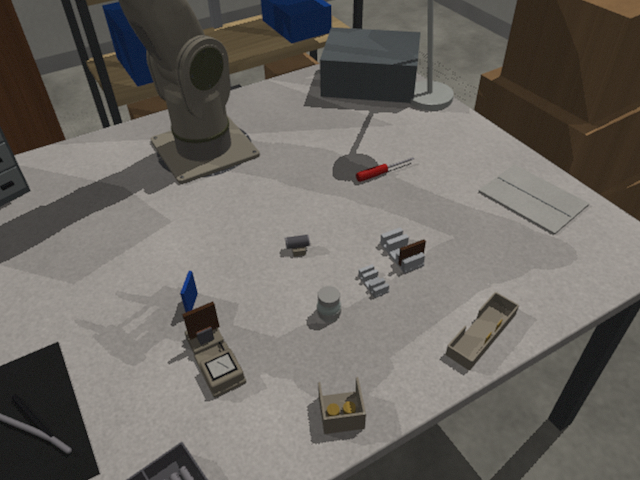

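The top view shows the tester at about (465,185) with the divider at (468,201), the large rack at (213,203) with the spare at (212,178), and the cell at (314,271). The jar is at (335,168) and the blue look-alike at (460,260). Next I'll measure from the depth maps.

```bash
python3 - <<'E'
from h import *
im=[]
T=dict(np.load('/tmp/top.npz')); S=dict(np.load('/tmp/scene.npz'))
P=pts(T); I=T['image']
for (a,b,w) in((405,130,100),(180,150,100),(270,235,100)):
    im.append(cv2.resize(I[b:b+100,a:a+w,::-1],(400,400),interpolation=cv2.INTER_CUBIC))
s=S['image'][:,:,::-1]
im.append(cv2.resize(s[265:400,150:285],(400,400),interpolation=cv2.INTER_CUBIC))
g=np.vstack([np.hstack(im[:2]),np.hstack(im[2:])]); cv2.imwrite('pics/crops.png',cv2.resize(g,(600,600),interpolation=cv2.INTER_AREA))
def rep(n,m):
    r=cv2.minAreaRect(P[m][:,:2].astype(np.float32)*1000); print(n,m.sum(),np.round(P[m].mean(0),4),np.round(np.median(P[m],0),4),'rect',np.round(r[0]),np.round(r[1]),round(r[2],1))
Z=P[...,2]; v,u=np.mgrid[0:480,0:640]
box=lambda a,b,c,d:(u>a)&(u<b)&(v>c)&(v<d)
print('table',np.median(Z[300:400,300:400]))
rep('div top',box(435,500,185,215)&(Z>.09))
rep('cradle',box(435,500,185,230)&(Z>.045)&(Z<.06))
rep('foot',box(435,500,195,230)&(Z>.017)&(Z<.027))
rep('meter',box(435,490,135,200)&(Z>.03)&(Z<.04))
rep('spare top',box(185,240,165,190)&(Z>.052))
rep('rack top',box(185,240,165,235)&(Z>.024)&(Z<.036))
rep('cell',box(290,340,250,295)&(Z>.025))
rep('rest',box(290,340,250,295)&(Z>.007)&(Z<.019))
rep('jar',box(315,360,145,195)&(Z>.05))
rep('small rack',box(255,290,160,205)&(Z>.01))
E
```

```text
table 0.0001962745284547207
div top 214 [ 0.5896 -0.2328  0.136 ] [ 0.5989 -0.241   0.0986] rect [ 488. -108.] [ 43. 402.] 39.5
cradle 241 [ 0.5939 -0.2444  0.0531] [ 0.5927 -0.2445  0.0539] rect [ 599. -245.] [47. 47.] 40.1
foot 323 [ 0.5852 -0.2406  0.0219] [ 0.5806 -0.2329  0.0219] rect [ 596. -246.] [59. 49.] 89.0
meter 1026 [ 0.6883 -0.2476  0.035 ] [ 0.688  -0.2476  0.035 ] rect [ 671. -248.] [101.  62.] 0.9
spare top 177 [0.6322 0.2092 0.0875] [0.6403 0.2132 0.058 ] rect [508. 120.] [370.  49.] 35.3
rack top 757 [0.6052 0.2136 0.0298] [0.5938 0.2136 0.0299] rect [610. 217.] [ 59. 101.] 84.5
cell 419 [0.4715 0.0274 0.0518] [0.4732 0.0276 0.0341] rect [419.  41.] [ 53. 143.] 75.6
rest 148 [0.4735 0.0286 0.0154] [0.4643 0.0288 0.0158] rect [478.  37.] [47. 45.] 69.3
jar 470 [ 0.66   -0.0073  0.0734] [ 0.6639 -0.0078  0.0601] rect [517.  21.] [ 42. 345.] 79.0
small rack 440 [0.6415 0.1107 0.0366] [0.6384 0.1115 0.0198] rect [510.  88.] [348.  49.] 10.1
```

View pics/crops.png

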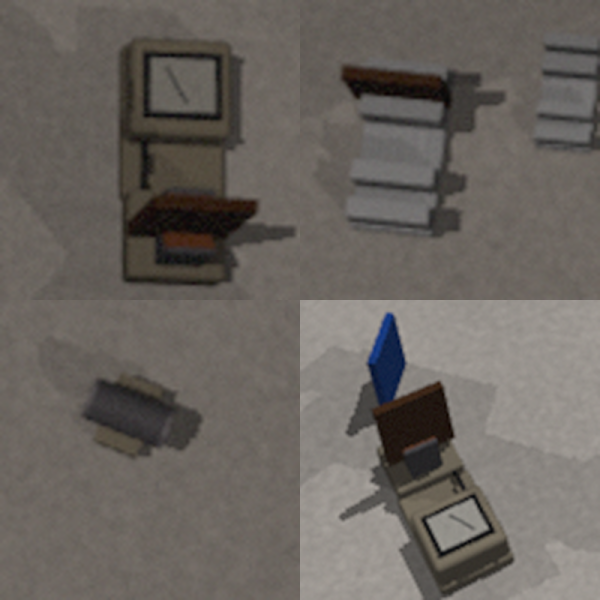

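The crops show the tester nearly axis-aligned, and the rack and the rest slightly turned. I'll tighten the height bounds, because stray depth pixels polluted the fits.

```bash
python3 - <<'E'
from h import *
T=dict(np.load('/tmp/top.npz')); S=dict(np.load('/tmp/scene.npz'))
for n,c in(('top',T),('scene',S)):
    P=pts(c); X,Y,Z=P[...,0],P[...,1],P[...,2]
    H=cv2.cvtColor(c['image'],cv2.COLOR_RGB2HSV)
    def rep(k,x,y,z0,z1,r=60):
        m=(np.abs(X-x)<r/1000)&(np.abs(Y-y)<r/1000)&(Z>z0)&(Z<z1)
        m=cv2.morphologyEx(m.astype(np.uint8),cv2.MORPH_CLOSE,np.ones((2,2)))
        nn,l,st,_=cv2.connectedComponentsWithStats(m)
        if nn<2: print(n,k,'none');return
        q=(l==1+np.argmax(st[1:,4]))&(Z>z0)&(Z<z1)&(np.abs(X-x)<.1)&(np.abs(Y-y)<.1)
        p=P[q][:,:2].astype(np.float32)*1000
        r=cv2.minAreaRect(p); vx,vy,_,_=cv2.fitLine(p,cv2.DIST_HUBER,0,.01,.01).ravel()
        print(n,k,q.sum(),'med',np.round(np.median(P[q],0)*1000,1),'rect',np.round(r[0],1),np.round(r[1],1),round(r[2],1),'line',round(float(np.degrees(np.arctan2(vy,vx))),1))
    rep('divtop',.598,-.243,.094,.104,45)
    rep('meter',.671,-.248,.032,.04,70)
    rep('cradle',.598,-.245,.05,.06,40)
    rep('spare',.640,.213,.054,.062,45)
    rep('racktop',.610,.214,.026,.034,70)
    rep('slotfloor',.578,.217,.004,.012,25)
    rep('cell',.473,.028,.028,.04,45)
    rep('celltop',.473,.028,.034,.04,45)
    rep('rest',.473,.028,.008,.018,45)
    rep('jar',.664,-.008,.055,.065,45)
E
```

```text
top divtop 140 med [ 598.6 -244.8   98.7] rect [ 599.2 -245.1] [59.4  7.4] 89.3 line 88.4
top meter 877 med [ 687.4 -248.6   35.4] rect [ 688.1 -248.8] [58.6 60. ] 89.7 line -45.7
top cradle 67 med [ 582.9 -248.5   55.6] rect [ 583.9 -247.2] [ 8.9 28.4] 0.4 line -89.8
top spare 121 med [639.7 211.3  57.8] rect [640.1 213.1] [57.7  7. ] 84.7 line 86.0
top racktop 182 med [629.2 211.6  29.8] rect [629.4 211.5] [49.7 15. ] 84.5 line 84.5
top slotfloor 84 med [578.6 214.5   8.3] rect [578.8 214.5] [48.   8.7] 81.1 line 84.0
top cell 354 med [473.   25.9  34.4] rect [473.2  26.4] [49.5 23.7] 69.6 line 67.9
top celltop 174 med [474.2  27.5  36. ] rect [474.1  26.2] [49.2 17.4] 69.4 line 69.1
top rest 59 med [457.   32.4  15.9] rect [457.5  32.7] [24.6  8.8] 69.0 line 68.9
top jar 410 med [663.9  -9.3  60.1] rect [664.   -8.8] [38.8 42. ] 38.5 line -44.0
scene divtop 121 med [ 602.2 -246.1   97.3] rect [ 601.8 -245.5] [58.9  9.4] 87.3 line 89.6
scene meter 831 med [ 693.7 -250.9   34.8] rect [ 692.1 -250.3] [60.2 58.2] 88.4 line 49.1
scene cradle 67 med [ 603.3 -244.5   53.2] rect [ 603.2 -246. ] [58.6  5.4] 88.3 line 88.8
scene spare 65 med [642.3 210.7  57. ] rect [641.8 212.1] [58.9  7.1] 86.4 line 86.1
scene racktop 145 med [650.3 206.5  29. ] rect [648.5 208.8] [58.1 28.2] 70.0 line 79.5
scene slotfloor 44 med [596.7 203.5   7.3] rect [594.1 210.7] [17.2 44.8] 15.7 line -81.4
scene cell 151 med [479.5  24.6  33.3] rect [479.3  24.1] [50.2 19.4] 70.0 line 71.7
scene celltop 57 med [477.2  20.4  35.5] rect [478.4  24.5] [48.3 14.1] 71.1 line 71.0
scene rest 57 med [491.8  19.6  14.5] rect [490.5  19.6] [26.2 13.3] 69.4 line 73.7
scene jar 295 med [667.9 -10.7  59.1] rect [666.6 -10.5] [38.8 41.3] 58.1 line -59.6
```

Request:
step_arm([
  [0.7,0.6,0],
  [0.7,0.6,0],
  [0.7,0.6,0],
  [0.7,0.6,0],
  [0.7,0.6,0],
  [0.7,0.6,0],
  [0.7,0.6,0],
  [0.7,0.6,0],
  [0.7,0.6,0],
  [0.7,0.6,0],
  [0.7,0.6,0],
  [0.7,0.6,0],
], turn=[0.45,0.45,0.45,0.45,0.45,0.45,0.45,0.45,0.45,0.45,0.45,0.45], grip=0.4)

```text
time: 1.3
ee_pos: [0.3978, -0.4153, 0.2226]
eef_rot: [0.888, 0.46, 0.0, 0.0]
ft_force: [0.1, 0.0, 0.0]
width: 0.0519
grip_force: 0.0
```

Request:
step_arm([
  [0.7,0.6,0],
  [0.7,0.6,0],
  [0.7,0.6,0],
  [0.7,0.6,0],
  [0.7,0.6,0],
  [0.7,0.6,0],
  [0.7,0.6,0],
  [0.7,0.6,0],
  [0.7,0.6,0],
  [0.7,0.6,0],
  [0.7,0.5,0],
  [0.7,0.3,0],
], turn=[0.45,0.45,0.45,0.45,0.45,0.45,0.45,0.45,0.45,0.45,0.45,0.05])

```text
time: 2.5
ee_pos: [0.608, -0.2446, 0.2226]
eef_rot: [0.712, 0.702, 0.0, -0.0]
ft_force: [0.0, -0.0, 0.1]
width: 0.0519
grip_force: 0.0
```

Request:
step_arm([
  [0,0,0],
  [0,0,0],
], turn=[0,0])

```text
time: 2.7
ee_pos: [0.6068, -0.2461, 0.2222]
eef_rot: [0.714, 0.701, -0.0, -0.0]
ft_force: [-0.9, -1.1, 0.1]
width: 0.0521
grip_force: 0.0
```

Request:
step_arm([
  [-0.25,0.04,-0.7],
  [0,0,-0.8],
  [0,0,-0.8],
  [0,0,-0.8],
  [0,0,-0.8],
  [0,0,-0.8],
  [0,0,-0.7],
  [0,0,-0.5],
  [0,0,-0.3],
  [0,0,0],
  [0,0,0],
], turn=[0,0,0,0,0,0,0,0,0,0,0])

```text
time: 3.8
ee_pos: [0.6005, -0.2458, 0.0683]
eef_rot: [0.714, 0.7, 0.0, 0.0]
ft_force: [-0.4, -0.4, 0.4]
width: 0.0522
grip_force: 0.0
```

Request:
step_arm([
  [0,0,0],
  [0,0,0],
  [0,0,0],
  [0,0,0],
  [0,0,0],
  [0,0,0],
  [0,0,0],
  [0,0,0],
], turn=[0,0,0,0,0,0,0,0], grip=1, newtons=12)

```text
time: 4.6
ee_pos: [0.5997, -0.2456, 0.0674]
eef_rot: [0.714, 0.7, -0.0, -0.0]
ft_force: [-1.8, -0.0, 2.0]
width: 0.0079
grip_force: 12.0
```

Request:
step_arm([
  [0,0,0.2],
  [0,0,0.4],
  [0,0,0.5],
  [0,0,0.6],
  [0,0,0.7],
  [0,0,0.8],
  [0,0,0.8],
  [0,0,0.8],
  [0,0,0.6],
  [0,0,0],
  [0,0,0],
], turn=[0,0,0,0,0,0,0,0,0,0,0], newtons=25)

```text
time: 5.7
ee_pos: [0.6001, -0.2456, 0.2026]
eef_rot: [0.714, 0.7, 0.0, 0.0]
ft_force: [-0.8, 0.1, -0.3]
width: 0.0079
grip_force: 25.0
```

Request:
step_arm([
  [0,0.3,0],
  [0,0.6,0],
  [0,0.8,0],
  [-0.1,0.8,0],
  [-0.1,0.8,0],
  [-0.1,0.8,0],
  [-0.1,0.8,0],
  [-0.1,0.8,0],
  [-0.1,0.8,0],
  [-0.1,0.8,0],
  [-0.1,0.8,0],
  [-0.03,0.8,0],
], turn=[0,0,-0.06,-0.06,-0.06,-0.06,-0.06,-0.06,-0.06,-0.06,-0.06,-0.06])

```text
time: 6.9
ee_pos: [0.5784, -0.0207, 0.202]
eef_rot: [0.738, 0.674, -0.0, -0.0]
ft_force: [0.3, 0.9, -0.6]
width: 0.0078
grip_force: 25.0
```

Request:
step_arm([
  [0,0.8,0],
  [0,0.8,0],
  [0,0.8,0],
  [0,0.8,0],
  [0,0.8,0],
  [0,0.8,0],
  [0,0.8,0],
  [0,0.8,0],
  [0,0.8,-0.4],
  [0,0.8,-0.8],
  [0,0.8,-0.8],
  [0,0.56,-0.5],
], turn=[0,0,0,0,0,0,0,0,0,0,0,0])

```text
time: 8.1
ee_pos: [0.5774, 0.2134, 0.1381]
eef_rot: [0.738, 0.675, -0.001, -0.001]
ft_force: [-0.1, 0.1, 0.5]
width: 0.0076
grip_force: 25.0
```

Request:
step_arm([
  [0,0,0],
  [0,0,0],
  [0,0,0],
], turn=[0,0,0])

```text
time: 8.4
ee_pos: [0.5801, 0.2099, 0.1411]
eef_rot: [0.739, 0.673, 0.0, 0.001]
ft_force: [-0.6, -0.1, -0.7]
width: 0.0075
grip_force: 25.0
```

```bash
python3 - <<'E'
from h import *
a=shot('top');b=shot('scene'); print(read_state()['ee_pos'],read_state()['eef_rot'])
A=cv2.resize(a['image'][130:270,130:330,::-1],(600,420)); 
B=cv2.resize(b['image'][150:300,330:530,::-1],(560,420))[:,:200*2]
cv2.imwrite('pics/hold.png',cv2.resize(np.hstack([A,B]),(800,336)))
E
```

```text
[0.58012033 0.20991439 0.14100909] [7.39426370e-01 6.73237003e-01 5.18707945e-04 5.58612933e-04]
```

View pics/hold.png

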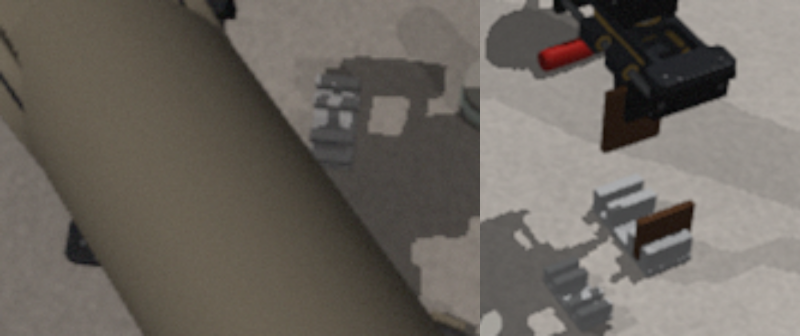

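The arm hides the rack in the top view. The scene view shows the held divider at crop (630,120) and the rack with the spare at (645,225). I'll measure both from the scene camera only, so that calibration errors cancel.

```bash
python3 - <<'E'
from h import *
c=dict(np.load('/tmp/scene.npz')); P=pts(c); X,Y,Z=np.moveaxis(P,-1,0)
H=cv2.cvtColor(c['image'],cv2.COLOR_RGB2HSV); br=(H[...,0]<15)&(H[...,1]>100)&(H[...,2]<120)
def face(n,m):
    m=cv2.erode(m.astype(np.uint8),np.ones((3,3)))>0
    p=P[m]; vx,vy,x0,y0=cv2.fitLine(p[:,:2].astype(np.float32)*1000,cv2.DIST_HUBER,0,.01,.01).ravel()
    a=np.degrees(np.arctan2(vy,vx))%180
    print(n,m.sum(),'mean',np.round(p.mean(0)*1000,1),'ang',round(a,1),'yrange',np.round(np.percentile(Y[m],[1,99])*1000,1),'z',np.round(np.percentile(Z[m],[1,99])*1000,1)); return x0,y0
held=br&(abs(X-.58)<.04)&(abs(Y-.21)<.06)&(Z>.1)&(Z<.17)
sp=br&(abs(X-.64)<.03)&(abs(Y-.21)<.05)&(Z>.032)&(Z<.055)
h=face('held',held); s=face('spare',sp)
t=np.radians(-5); u=np.array([np.cos(t),np.sin(t)]); w=np.array([-u[1],u[0]])
print('held->spare along ux,uy',np.dot(np.subtract(s,h),u),np.dot(np.subtract(s,h),w))
# rack tops
m=(abs(X-.61)<.075)&(abs(Y-.213)<.045)&(Z>.024)&(Z<.034)&~br
q=(P[m][:,:2]*1000-[640,212]); a=q@u; b=q@w
hist,e=np.histogram(a,np.arange(-100,40,2)); print([(int(x),int(k)) for x,k in zip(e,hist) if k]); print(np.percentile(b,[1,50,99]))
for lo in range(-100,40,4):
    k=(a>=lo)&(a<lo+4)
    if k.sum()>6: print(lo,k.sum(),np.round([b[k].min(),b[k].max()],1))
m=(abs(X-.61)<.075)&(abs(Y-.213)<.045)&(Z>.003)&(Z<.013); q=(P[m][:,:2]*1000-[640,212]);a=q@u;hist,e=np.histogram(a,np.arange(-100,40,2)); print('low',[(int(x),int(k)) for x,k in zip(e,hist) if k])
E
```

```text
held 71 mean [584.2 199.2 127.2] ang 85.3 yrange [179.9 234.1] z [110.6 158.2]
spare 55 mean [643.2 212.   43.6] ang 85.8 yrange [183.  236.6] z [34.8 52.6]
held->spare along ux,uy 57.8724197138889 17.52598012624601
[(-86, 3), (-84, 8), (-82, 7), (-80, 16), (-78, 13), (-76, 18), (-74, 12), (-72, 26), (-70, 13), (-68, 6), (-66, 1), (-62, 2), (-60, 10), (-58, 8), (-56, 20), (-54, 15), (-52, 18), (-50, 19), (-48, 16), (-46, 10), (-18, 1), (-16, 5), (-14, 3), (-12, 3), (-10, 1), (-8, 1), (-4, 2), (-2, 2), (0, 5), (2, 17), (4, 16), (6, 17), (8, 16), (10, 17), (12, 13), (14, 23), (16, 29), (18, 9)]
[-28.87085656  -4.70625681  22.80831254]
-84 15 [-26.4  21.6]
-80 29 [-27.5  20.9]
-76 30 [-28.2  21.4]
-72 39 [-28.8  21.9]
-68 7 [-26.3  17. ]
-60 18 [-25.8  22.6]
-56 35 [-28.6  21.8]
-52 37 [-28.8  22.6]
-48 26 [-28.2  18.9]
-16 8 [-28.5 -22.8]
0 22 [-28.7  29.9]
4 33 [-30.  22.]
8 33 [-28.1  22.9]
12 36 [-26.2  23.8]
16 38 [-27.9  18.2]
low [(-98, 1), (-92, 1), (-86, 1), (-84, 5), (-82, 1), (-80, 1), (-78, 1), (-76, 1), (-74, 1), (-72, 7), (-70, 6), (-68, 2), (-66, 1), (-64, 3), (-62, 1), (-60, 1), (-58, 2), (-54, 1), (-52, 2), (-50, 16), (-48, 20), (-46, 19), (-44, 12), (-42, 5), (-40, 7), (-38, 9), (-36, 6), (-34, 5), (-32, 1), (-30, 3), (-28, 3), (-24, 2), (-22, 1), (-20, 1), (-18, 2), (-16, 4), (-12, 3), (-10, 1), (-6, 5), (-4, 1), (-2, 2), (0, 1), (2, 5), (6, 1), (8, 1), (10, 4), (12, 2), (14, 14), (16, 27), (18, 18), (20, 16), (22, 5), (36, 1)]
```

Request:
step_arm([
  [-0.17,0.2,-0.3],
  [0,0,-0.5],
  [0,0,-0.6],
  [0,0,-0.6],
  [0,0,-0.4],
  [0,0,-0.26],
  [0,0,0],
  [0,0,0],
  [0,0,0],
], turn=[0,0,0,0,0,0,0,0,0])

```text
time: 9.4
ee_pos: [0.5756, 0.2162, 0.0743]
eef_rot: [0.739, 0.674, 0.001, 0.0]
ft_force: [0.2, 0.7, 0.4]
width: 0.0076
grip_force: 25.0
```

```bash
python3 - <<'E'
from h import *
c=shot('scene'); s=read_state(); print(s['ee_pos'],s['ft_force'])
cv2.imwrite('pics/near.png',cv2.resize(c['image'][215:285,360:450,::-1],(720,560),interpolation=cv2.INTER_CUBIC))
P=pts(c); X,Y,Z=np.moveaxis(P,-1,0)
H=cv2.cvtColor(c['image'],cv2.COLOR_RGB2HSV); br=(H[...,0]<15)&(H[...,1]>100)&(H[...,2]<120)
for n,m in(('held',br&(abs(X-.58)<.03)&(abs(Y-.21)<.06)&(Z>.035)&(Z<.1)),('spare',br&(abs(X-.64)<.03)&(abs(Y-.21)<.05)&(Z>.032)&(Z<.055))):
    m=cv2.erode(m.astype(np.uint8),np.ones((3,3)))>0; print(n,m.sum(),np.round(P[m].mean(0)*1000,1),np.percentile(Y[m],[1,99]))
E
```

```text
[0.57554363 0.2161074  0.07424381] [ 0.67193671  0.03738277 -0.00283754]
held 54 [578.8 197.9  67.6] [0.18692033 0.22773994]
spare 17 [643.  211.1  45.3] [0.18490167 0.23106521]
```

View pics/near.png

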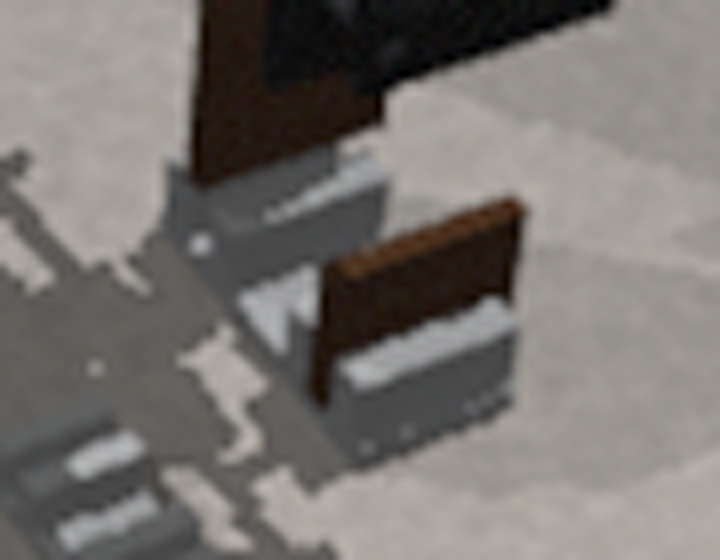

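The picture shows the divider's foot edge, about (260,170), just above the gap between the two near walls. It sits about 1 mm short of the 64 mm spacing, so I nudge it and lower gently.

Request:
step_arm([
  [-0.03,0,0],
  [0,0,-0.1],
  [0,0,-0.1],
  [0,0,-0.1],
  [0,0,-0.1],
  [0,0,-0.1],
  [0,0,0],
], turn=[0,0,0,0,0,0,0])

```text
time: 10.15
ee_pos: [0.5742, 0.2158, 0.0606]
eef_rot: [0.739, 0.674, -0.0, -0.0]
ft_force: [-0.1, -0.4, -0.3]
width: 0.0077
grip_force: 25.0
```

Request:
step_arm([
  [0,0,-0.1],
  [0,0,-0.1],
  [0,0,-0.1],
  [0,0,-0.1],
  [0,0,-0.08],
  [0,0,-0.04],
  [0,0,0],
], turn=[0,0,0,0,0,0,0])

```text
time: 10.85
ee_pos: [0.5743, 0.2159, 0.0479]
eef_rot: [0.739, 0.674, -0.0, -0.0]
ft_force: [0.5, -0.2, -0.2]
width: 0.0079
grip_force: 25.0
```

Now I release it, opening only part way (about 30 mm) to spare the neighbouring divider.

Request:
step_arm([
  [0,0,-0.03],
  [0,0,0],
  [0,0,0],
  [0,0,0],
  [0,0,0],
  [0,0,0],
  [0,0,0],
], turn=[0,0,0,0,0,0,0], grip=0.65)

```text
time: 11.55
ee_pos: [0.5744, 0.2159, 0.0473]
eef_rot: [0.739, 0.674, 0.0, 0.0]
ft_force: [-0.3, 0.3, 0.3]
width: 0.0302
grip_force: 0.0
```

Request:
step_arm([
  [0,0,0.2],
  [0,0,0.4],
  [0,0,0.6],
  [0,0,0.8],
  [0,0,0.8],
  [0,0,0.8],
  [0,0,0.8],
  [0,0,0.8],
  [0,0,0.4],
  [-0.3,-0.5,0],
  [-0.5,-0.8,0],
  [-0.5,-0.8,0],
], turn=[0,0,0,0,0,0,0,0,0,0.9,1,1])

```text
time: 12.75
ee_pos: [0.5413, 0.1632, 0.1876]
eef_rot: [0.609, 0.793, 0.0, 0.0]
ft_force: [0.5, -0.4, -0.6]
width: 0.0303
grip_force: 0.0
```

Request:
step_arm([
  [-0.3,-0.6,0],
  [-0.3,-0.6,0],
  [-0.3,-0.6,0],
  [-0.3,-0.6,0],
  [-0.3,-0.6,0],
  [-0.3,-0.6,-0.3],
  [-0.3,-0.6,-0.5],
  [-0.3,-0.6,-0.5],
  [-0.26,-0.5,-0.5],
  [0,-0.22,-0.4],
  [0,0,0],
  [0,0,0],
], turn=[0.8,0.8,0.8,0.8,0.8,0.8,0.8,0.8,0.8,0.77,0,0], grip=0)

```text
time: 13.95
ee_pos: [0.4756, 0.0258, 0.1329]
eef_rot: [0.18, 0.984, 0.0, 0.0]
ft_force: [-0.6, -0.1, 0.3]
width: 0.087
grip_force: 0.0
```

```bash
python3 - <<'E'
from h import *
c=shot('scene'); s=read_state(); print(s['ee_pos'],s['eef_rot'],s['joint_positions'],s['width'])
A=cv2.resize(c['image'][205:285,360:450,::-1],(450,400),interpolation=cv2.INTER_CUBIC)
B=cv2.resize(c['image'][190:270,260:330,::-1],(350,400),interpolation=cv2.INTER_CUBIC)
cv2.imwrite('pics/placed.png',np.hstack([A,B]))
P=pts(c); X,Y,Z=np.moveaxis(P,-1,0)
m=(abs(X-.578)<.025)&(abs(Y-.215)<.045)&(Z>.045)&(Z<.1);print(m.sum(),np.round(np.percentile(P[m],[2,50,98],axis=0)*1000,1))
E
```

```text
[0.47578306 0.02602914 0.13308568] [1.79205471e-01 9.83811560e-01 2.12437076e-04 4.09358273e-04] [ 0.61133654  0.15215586 -0.80671586  1.92016278  0.12190573  1.11774848
  0.96739295] 0.0868603380725533
338 [[570.3 185.2  46.1]
 [578.8 213.2  65. ]
 [583.4 244.   79.8]]
```

View pics/placed.png

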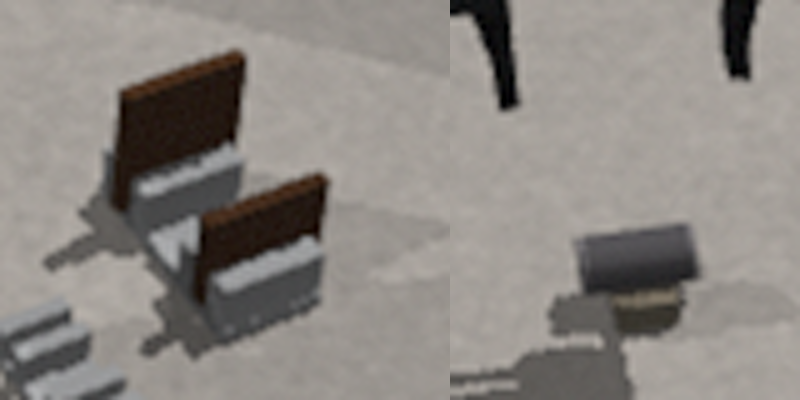

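The divider (175,130) stands upright in the empty slot and the spare is untouched. The open fingers straddle the cell at (635,255). I descend on it.

Request:
step_arm([
  [0,0,-0.4],
  [0,0,-0.7],
  [0,0,-0.7],
  [0,0,-0.7],
  [0,0,-0.7],
  [0,0,-0.6],
  [0,0,-0.5],
  [0,0,-0.4],
  [0,0,-0.2],
  [0,0,-0.13],
  [0,0,0],
  [0,0,0],
], turn=[0.05,0,0,0,0,0,0,0,0,0,0,0])

```text
time: 15.2
ee_pos: [0.4757, 0.0254, 0.007]
eef_rot: [0.175, 0.985, 0.0, 0.0]
ft_force: [-0.3, -0.3, 0.6]
width: 0.0871
grip_force: 0.0
```

Request:
step_arm([
  [0,0,0],
  [0,0,0],
  [0,0,0],
  [0,0,0],
  [0,0,0],
  [0,0,0],
  [0,0,0],
  [0,0,0],
], turn=[0,0,0,0,0,0,0,0], grip=1, newtons=20)

```text
time: 16.0
ee_pos: [0.4754, 0.0254, 0.0066]
eef_rot: [0.175, 0.985, 0.0, 0.0]
ft_force: [0.4, -0.5, -0.4]
width: 0.0518
grip_force: 20.0
```

Request:
step_arm([
  [0,0,0.1],
  [0,0,0.4],
  [0,0,0.7],
  [0,0,0.8],
  [0,0,0.8],
  [0,0,0.8],
  [0,0,0.8],
  [0,0,0.8],
  [0,0,0.8],
  [0,0,0.6],
  [0,0,0.3],
  [0,0,0],
], turn=[0,0,0,0,0,0,0,0,0,0,0,0], newtons=50)

```text
time: 17.2
ee_pos: [0.4758, 0.0255, 0.1801]
eef_rot: [0.175, 0.985, -0.0, 0.001]
ft_force: [-0.2, -0.8, -1.3]
width: 0.0517
grip_force: 50.0
```

Request:
step_arm([
  [0.2,-0.4,0],
  [0.3,-0.7,0],
  [0.3,-0.7,0],
  [0.3,-0.7,0],
  [0.3,-0.7,0],
  [0.3,-0.7,0],
  [0.3,-0.7,0],
  [0.3,-0.7,0],
  [0.3,-0.7,0],
  [0.3,-0.7,0],
  [0.3,-0.7,0],
  [0.3,-0.7,0],
], turn=[0.25,0.25,0.25,0.25,0.25,0.25,0.25,0.25,0.25,0.25,0.25,0])

```text
time: 18.4
ee_pos: [0.5626, -0.1776, 0.1779]
eef_rot: [0.011, 1.0, 0.0, -0.001]
ft_force: [-0.2, -0.1, -0.6]
width: 0.0515
grip_force: 50.0
```

Request:
step_arm([
  [0.3,-0.7,0],
  [0.3,-0.7,0],
  [0.3,-0.7,-0.2],
  [0.3,-0.5,-0.4],
  [0.28,-0.2,-0.5],
  [0,0,-0.5],
  [0,0,-0.4],
  [0,0,0],
  [0,0,0],
  [0,0,0],
], turn=[0,0,0,0,0,0,0,0,0,0])

```text
time: 19.4
ee_pos: [0.6002, -0.2468, 0.1299]
eef_rot: [0.011, 1.0, -0.0, 0.001]
ft_force: [0.2, -0.5, 0.9]
width: 0.0513
grip_force: 50.0
```

```bash
python3 - <<'E'
from h import *
c=shot('scene'); t=shot('top'); s=read_state(); print(s['ee_pos'],s['eef_rot'],s['ft_force'])
A=cv2.resize(c['image'][270:400,140:260,::-1],(400,433),interpolation=cv2.INTER_CUBIC)
B=cv2.resize(t['image'][130:260,400:520,::-1],(400,433),interpolation=cv2.INTER_CUBIC)
cv2.imwrite('pics/over.png',np.hstack([A,B]))
E
```

```text
[ 0.60014645 -0.24706106  0.12986067] [ 1.11527324e-02  9.99937667e-01 -2.27822913e-04  4.75984276e-04] [0.33881444 0.34227519 0.17641832]
```

View pics/over.png

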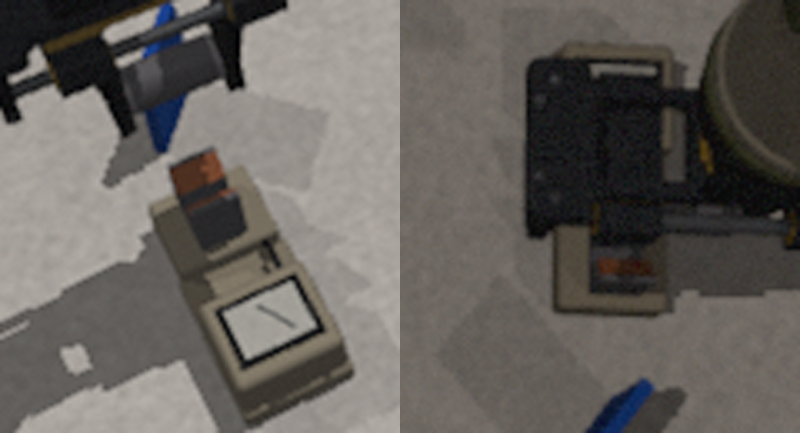

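The left half shows the cell held level at (175,75), with the V and its copper strip below at (195,175). The strip's plane and a cylinder fit give the lateral error in one camera.

```bash
python3 - <<'E'
from h import *
from scipy.optimize import least_squares
c=dict(np.load('/tmp/scene.npz')); P=pts(c)*1000; X,Y,Z=np.moveaxis(P,-1,0)
H=cv2.cvtColor(c['image'],cv2.COLOR_RGB2HSV)
cu=(H[...,0]<16)&(H[...,1]>90)&(abs(X-600)<30)&(abs(Y+246)<25)&(Z>28)&(Z<60)
p=P[cu]; print('cu',cu.sum(),np.round(np.percentile(p,[2,50,98],axis=0),1)); near=p[p[:,0]<600]; print('xs',np.percentile(near[:,0]+near[:,2]-58+18.38,[20,50,80]))
m=(abs(X-600)<14)&(abs(Y+247)<24)&(Z>132)&(Z<163)&(H[...,2]>45)
q=P[m]; print('cell n',m.sum(),np.round(np.percentile(q,[2,50,98],axis=0),1))
f=lambda a:np.hypot(q[:,0]-a[0]-a[2]*(q[:,1]+247),q[:,2]-a[1]-a[3]*(q[:,1]+247))-13
r=least_squares(f,[600,146,0,0],loss='soft_l1'); print('cyl x,z,yaw,tilt',np.round(r.x,3),'res',np.abs(r.fun).mean())
E
```

```text
cu 141 [[ 582.4 -260.3   33.6]
 [ 589.3 -247.6   49.8]
 [ 610.2 -235.1   56.5]]
xs [596.3456055  598.95442403 601.27923318]
cell n 312 [[ 590.1 -270.   139.1]
 [ 603.3 -247.5  157. ]
 [ 611.4 -224.5  160.9]]
cyl x,z,yaw,tilt [ 5.97264e+02  1.46093e+02  3.40000e-02 -1.40000e-02] res 1.1240922085189256
```

Request:
step_arm([
  [0.04,0,-0.4],
  [0,0,-0.6],
  [0,0,-0.6],
  [0,0,-0.6],
  [0,0,-0.5],
  [0,0,-0.4],
  [0,0,-0.2],
  [0,0,0],
  [0,0,0],
], turn=[0,0,0,0,0,0,0,0,0])

```text
time: 20.4
ee_pos: [0.6012, -0.2471, 0.0471]
eef_rot: [0.011, 1.0, -0.0, 0.0]
ft_force: [0.7, -0.4, -0.2]
width: 0.0516
grip_force: 50.0
```

Request:
step_arm([
  [0,0,-0.05],
  [0,0,-0.05],
  [0,0,-0.05],
  [0,0,-0.05],
  [0,0,0],
  [0,0,0],
], turn=[0,0,0,0,0,0])

```text
time: 21.0
ee_pos: [0.6019, -0.2472, 0.0424]
eef_rot: [0.011, 1.0, -0.0, 0.001]
ft_force: [4.6, -0.3, 5.2]
width: 0.0514
grip_force: 50.0
```

The force is +x, so the cell bears on the near flank first. I shift it to +x.

Request:
step_arm([
  [0.05,0,0],
  [0,0,0],
  [0,0,0],
], turn=[0,0,0])

```text
time: 21.3
ee_pos: [0.6024, -0.2472, 0.042]
eef_rot: [0.011, 1.0, -0.0, 0.0]
ft_force: [2.7, 0.4, 6.7]
width: 0.0517
grip_force: 50.0
```

Request:
step_arm([
  [0,0,-0.06],
  [0,0,-0.04],
  [0,0,0],
  [0,0,0],
], turn=[0,0,0,0], newtons=60)

```text
time: 21.7
ee_pos: [0.6024, -0.2472, 0.0397]
eef_rot: [0.011, 1.0, -0.0, 0.0]
ft_force: [0.1, 0.3, 8.3]
width: 0.0511
grip_force: 60.0
```

Request:
step_arm([
  [0,0,-0.06],
  [0,0,-0.06],
  [0,0,-0.06],
  [0,0,-0.06],
  [0,0,0],
  [0,0,0],
  [0,0,0],
], turn=[0,0,0,0,0,0,0])

```text
time: 22.4
ee_pos: [0.6025, -0.2472, 0.0342]
eef_rot: [0.011, 1.0, -0.0, 0.0]
ft_force: [-1.2, 0.7, 12.5]
width: 0.0517
grip_force: 60.0
```

```bash
python3 - <<'E'
from h import *
c=shot('scene'); s=read_state(); print(s['ee_pos'],s['ft_force'],s['time'])
P=pts(c)*1000; X,Y,Z=np.moveaxis(P,-1,0)
m=(abs(X-578)<25)&(abs(Y-215)<45)&(Z>45)&(Z<100);print('div',m.sum(),np.round(np.percentile(P[m],[2,50,98],axis=0),1))
m=(abs(X-604)<20)&(abs(Y+247)<20)&(Z>50)&(Z<72);print('cell',m.sum(),np.round(np.percentile(P[m],[2,50,98],axis=0),1))
cv2.imwrite('pics/press.png',cv2.resize(c['image'][270:400,140:260,::-1],(554,600),interpolation=cv2.INTER_CUBIC))
E
```

```text
[ 0.60251511 -0.2471785   0.03417331] [-1.89831747  0.47741685 11.40336664] 22.45
div 336 [[570.5 184.8  45.5]
 [578.6 212.6  65.2]
 [583.5 243.5  79.5]]
cell 268 [[ 592.7 -266.4   50.5]
 [ 606.1 -247.6   60.4]
 [ 613.9 -227.7   65.5]]
```

View pics/press.png

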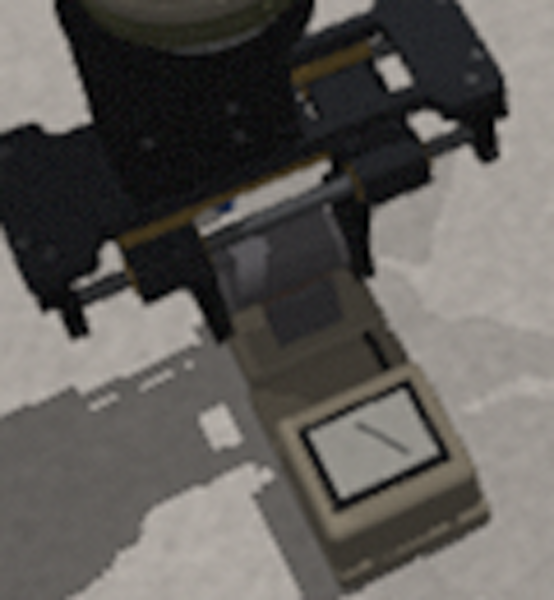

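The cell (285,250) lies in the V between the fingers. Its top is at 65 mm, so the cradle has sunk about 6 mm. I trim the side force, then hand in.

Request:
step_arm([
  [-0.02,0,-0.02],
  [0,0,0],
  [0,0,0],
  [0,0,0],
], turn=[0,0,0,0])

```text
time: 22.85
ee_pos: [0.6025, -0.2472, 0.0339]
eef_rot: [0.011, 1.0, -0.0, 0.001]
ft_force: [-0.1, 0.2, 11.6]
width: 0.0515
grip_force: 60.0
```

```bash
python3 -c "
from bench import *
s=read_state();print(s['ee_pos'],s['ft_force']);print(close_job())"
```

```text
[ 0.60249333 -0.24719151  0.03392323] [-0.13821148  0.15001517 11.63393975]
the job is handed in; nothing more can be done
None
```

I handed the job in at about 23 s with the divider released upright in the rack's empty slot and the cell held centred in the V at about 11.6 N, cradle sunk by roughly 6 mm; no verdict was returned.

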